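Pulse the paint shaker and open a bottle

ROBOT

A 6-joint arm with a two-finger parallel gripper is mounted at the origin on the work surface. World frame = base frame: x ahead of the robot, y to its left, z up, the work surface at z = 0. Lengths are in m, angles in rad, forces in N, time in s.
With the tool pointing down it reaches from about 0.35 to 0.875 m from the base axis. Payload 15.5 kg.
Tool frame: the origin (TCP) lies between the finger pads; the fingertips stand 11 mm ahead of it and the grasp point (between the pads) lies 8 mm behind it; z points along the fingers, y is the line along which they close (so a half turn about z gives the same grasp; the last joint's range is limited). The gripper opens to 85 mm and grips with 20 to 120 N. Pads are 22 mm wide; open, the fingers measure 114 mm over their backs; the gripper's body (76 mm by 85 mm) begins 54 mm behind the grasp point. The pads swing forward as they close: fully open they stand 13 mm farther back than shut.
Start: joints at [1.093, 0.494, 1.345, -0, 1.302, -0.096], TCP at [0.233, 0.58, 0.216] pointing down, gripper open.
Joint ranges: [-2.91, 2.91], [-0.82, 2.16], [0.22, 2.67], [-1.22, 4.37], [0.12, 2.79], [-3.08, 3.08]. Speed limits (rad/s): [1.89, 1.89, 2.57, 3.01, 3.01, 3.01].

INTERFACE

Orientations are given as a 3x3 rotation matrix whose columns are the frame's x, y, z axes.
In Python, from plant import get_state, capture, finish_job gives the robot as it stands.
- The arm moves only by the shell command python3 -m jog 'ROWS' [FORCE]. ROWS is JSON, one flat list of numbers, 5 for each row, row after row: the closure, from -1 (fully open) to 1 (shut), then the shift along the world's x, y, z as a fraction of full scale, then the turn about the world's z as a fraction of full scale. A call has 1 to 20 rows; each row shifts and turns the commanded pose from where the row before left it; what a row does not reach is not made up. Full scale, the value 1, is 0.03 m for a shift and 180 degrees for a turn. A row lasts 1/12 s, in which the tool goes at most 41.7 mm and 7.16 degrees, less where a joint would pass 70% of its speed; a pose out of reach is approached as far as the arm can. A call with a number of a shift or a turn outside -1 to 1 is refused whole. A call with a gripper value outside its range is refused whole. The fingers move at their own pace and stop on an object; FORCE is the grip in N (left out, the last holds). Time passes only in rows, so rows that do not move let the fingers close. It gives the time, the measured TCP pose, the force, the opening and the grip force at its end, in the units of the state.
- get_state(): the state, without advancing time (a new reading comes with each control period).
- capture(name): name is "side" or "top"; returns a dict with "img" (420x560x3 uint8, blue, green, red), "mtx" (3x3 intrinsics, pixels), "world_from_camera" (4x4, takes a point from camera to world coordinates). Camera axes: x right, y down, z forward; pixel columns grow to the right and rows downward; lengths in m; the calibration is good to about 2 mm. A picture is of the moment at which its call begins. There is no depth.
- finish_job(): hands the job in; it is judged then, once.
The state is a dict: "clock": time; "q": joint angles; "dq": joint speeds; "joint_torque": joint torques, N m; "position": TCP position; "orientation": TCP orientation; "wrist_force": force on the tool from outside, world axes, zero at the start; "moment": the same for the moment, N m; "gripper_width": finger opening in m; "finger_force": force on a finger pad.
Only numpy, scipy, OpenCV 4.12 (cv2) and the standard library are available. Lean on these libraries where they do the work, as an engineer would, in place of code of your own. Each camera call takes 0.05 s, during which the arm holds its last target. There are 200 camera calls.

TASK

The stout round bottle on the paint shaker was left open: press its flip cap fully shut, then twist the shaker's pulse knob clockwise to its stop, hold it there for about two seconds to mix the paints, and let go so that it springs back. Then flick open the cap of the square bottle so that it stands upright or leans further back, ready to use. Caps must be shut while the shaker is pulsed, the slim bottle stays shut throughout, and the tub, brush and paint tube lying about are left where they are.

Things in the scene. Friction and masses are not known exactly. Their poses are not given: they have to be found in the camera images.
- shaker: bench-top paint shaker, fixed: grey box 170 (x) x 400 (y) x 60 mm high; origin: centre of its underside; z up, front at -x. On its deck a cradle holds three flip-cap bottles in a row at y = +143, +55, -33 mm (which stands where varies, each turned a little); at y = -147 mm a 30 mm high control housing with the pulse knob on top.
- knob_grip (a point): on the pulse knob's vertical axis at mid-height of its bar grip, 113 mm above the table. The bar is 46 mm long, 12 mm wide, its top 11 mm above this point, on a black disc 42 mm across whose top is 10 mm below this point; at rest the bar lies along the shaker's x. Axes are the shaker's and do not turn with the knob.
- knob (a joint): pulse knob: 0 at rest, grows clockwise seen from above to its stop at 1.25; a spring turns it back to 0 when released.
- stout_bottle: short, stout round white bottle (body 58 mm across, 60 mm tall), clamped in the shaker's cradle by a round black rubber foot 72 mm across; it cannot be lifted or turned. Its cap was left open. Origin: centre of its underside; z up; the cap's thumb tab points to its -x, the hinge is at +x. On top a neck with a grey collar 33 mm across whose top, where the cap sits, is 82 mm above the origin.
- stout_hinge (a point): middle of the cap's hinge line, fixed to the bottle, 19 mm behind (+x of) the bottle's axis, at the height of the neck's top; the hinge line runs along its y; axes are the bottle's.
- stout_tab (a point): point on the cap's thumb tab, moving with it: 50 mm from the hinge line along the cap (10 mm in from the tab's tip), mid-thickness. Shut, it lies 31 mm in front (-x) of the bottle's axis, 7 mm above the hinge line. Its axes turn with the cap: -x towards the tab's tip, z out of the cap's outer (top) face, y along the hinge line.
- stout_cap (a joint): grey flip cap's angle: 0 shut, 1.57 upright, 2.3 fully back (to the bottle's +x). Stiff hinge, stays where left. A disc 32 mm across, 12 mm thick, centred on the bottle when shut (underside at hinge height), with a straight thumb tab 12 mm wide, 8 mm thick, reaching to 60 mm from the hinge line; the tab's sides are free to pinch, with 15 mm or more clear under it.
- square_bottle: white bottle with a square body (46 x 46 mm, 66 mm tall), clamped in the shaker's cradle by a round black rubber foot 72 mm across; it cannot be lifted or turned. Its cap starts shut. Origin: centre of its underside; z up; the cap's thumb tab points to its -x, the hinge is at +x. On top a neck with a grey collar 33 mm across whose top, where the cap sits, is 96 mm above the origin.
- square_hinge (a point): middle of the cap's hinge line, fixed to the bottle, 19 mm behind (+x of) the bottle's axis, at the height of the neck's top; the hinge line runs along its y; axes are the bottle's.
- square_tab (a point): point on the cap's thumb tab, moving with it: 50 mm from the hinge line along the cap (10 mm in from the tab's tip), mid-thickness. Shut, it lies 31 mm in front (-x) of the bottle's axis, 7 mm above the hinge line. Its axes turn with the cap: -x towards the tab's tip, z out of the cap's outer (top) face, y along the hinge line.
- square_cap (a joint): grey flip cap's angle: 0 shut, 1.57 upright, 2.3 fully back (to the bottle's +x). Stiff hinge, stays where left. A disc 32 mm across, 12 mm thick, centred on the bottle when shut (underside at hinge height), with a straight thumb tab 12 mm wide, 8 mm thick, reaching to 60 mm from the hinge line; the tab's sides are free to pinch, with 15 mm or more clear under it.
- slim_bottle: tall, slim round white bottle (body 38 mm across, 84 mm tall), clamped in the shaker's cradle by a round black rubber foot 72 mm across; it cannot be lifted or turned. Its cap starts shut. Origin: centre of its underside; z up; the cap's thumb tab points to its -x, the hinge is at +x. On top a neck with a grey collar 33 mm across whose top, where the cap sits, is 108 mm above the origin.
- slim_hinge (a point): middle of the cap's hinge line, fixed to the bottle, 19 mm behind (+x of) the bottle's axis, at the height of the neck's top; the hinge line runs along its y; axes are the bottle's.
- slim_tab (a point): point on the cap's thumb tab, moving with it: 50 mm from the hinge line along the cap (10 mm in from the tab's tip), mid-thickness. Shut, it lies 31 mm in front (-x) of the bottle's axis, 7 mm above the hinge line. Its axes turn with the cap: -x towards the tab's tip, z out of the cap's outer (top) face, y along the hinge line.
- slim_cap (a joint): grey flip cap's angle: 0 shut, 1.57 upright, 2.3 fully back (to the bottle's +x). Stiff hinge, stays where left. A disc 32 mm across, 12 mm thick, centred on the bottle when shut (underside at hinge height), with a straight thumb tab 12 mm wide, 8 mm thick, reaching to 60 mm from the hinge line; the tab's sides are free to pinch, with 15 mm or more clear under it.
- tub: bystander: loose lidded white tub, 72 mm across, 75 mm high; origin at the centre of its underside.
- brush: bystander: loose paint brush lying on the table in front of the shaker; origin under its middle.
- paint_tube: bystander: loose metal paint tube, 100 x 34 x 16 mm, lying behind the shaker; origin at the centre of its underside.

How it is judged:
By the outcome, as a careful person would: the job done as asked, in the order asked, and still so for the second after the job is handed in, with the robot touching nothing.
It also fails if it takes over 72 s, if anything falls off the work surface, if the arm or the gripper's body presses on something with over 40 N, if the wrist force passes 120 N, or if a joint passes its speed limit or range.

## Working session

There is one attempt and no reset: what is moved stays moved. The work goes in short steps, Python scripts to look and compute and a shell command to move; the robot and the scene stay as the last step left them, time stands still between calls to the robot, and variables do not carry over. Pictures are saved under pics/ and viewed, at most 10 in all, crops included, and the job is handed in when it is done.

```bash
mkdir -p pics; ls; python3 - <<'E'
from plant import get_state,capture
import cv2,numpy as np,pickle
s=get_state();print(s)
for n in("top","side"):
    c=capture(n);pickle.dump(c,open(f'pics/{n}.pkl','wb'));cv2.imwrite(f'pics/{n}0.png',c['img']);print(n,c['mtx'],c['world_from_camera'])
E
```

```text
pics
{'clock': 0.0, 'q': array([ 1.09252123e+00,  4.94190021e-01,  1.34615785e+00,  1.72392067e-05,
        1.30248899e+00, -9.55177622e-02]), 'dq': array([ 1.69815444e-04, -5.89679174e-05, -1.24075542e-03, -5.41675477e-04,
        9.88600555e-04, -4.95184812e-04]), 'joint_torque': array([-1.69254112e-03, -8.82152367e+01, -3.83866918e+01, -4.75021661e-04,
        1.01139658e-02,  8.01720785e-05]), 'position': array([0.23324677, 0.57942611, 0.21558696]), 'orientation': array([[-9.27636603e-01,  3.73483585e-01, -5.87400434e-04],
       [ 3.73484023e-01,  9.27635964e-01, -1.09694195e-03],
       [ 1.35203957e-04, -1.23694818e-03, -9.99999226e-01]]), 'wrist_force': array([-0.4031131 ,  0.5596639 , -0.44781214]), 'moment': array([ 0.04240087, -0.00850121,  0.00755423]), 'finger_force': 0.0, 'gripper_width': 0.08522218270472973}
top [[426.53130102   0.         281.27416429]
 [  0.         426.53130102 207.05139923]
 [  0.           0.           1.        ]] [[-1.83894827e-01 -9.56756129e-01  2.25389447e-01  4.34179185e-01]
 [-9.82945801e-01  1.79110383e-01 -4.16776012e-02  2.43108077e-02]
 [-4.94289675e-04 -2.29209905e-01 -9.73376893e-01  8.68783046e-01]
 [ 0.00000000e+00  0.00000000e+00  0.00000000e+00  1.00000000e+00]]
side [[458.1954115    0.         275.51872431]
 [  0.         458.1954115  210.21019927]
 [  0.           0.           1.        ]] [[-0.99297793 -0.07855161  0.08845606  0.51818226]
 [-0.1174794   0.56686544 -0.81539081  0.74722575]
 [ 0.01390758 -0.82005684 -0.57211307  0.65712077]
 [ 0.          0.          0.          1.        ]]
```

```bash
python3 - <<'E'
import cv2
for n in("top","side"):
    i=cv2.imread(f'pics/{n}0.png');cv2.imwrite(f'pics/{n}0b.png',cv2.resize(i,(800,600),interpolation=cv2.INTER_CUBIC))
E
```

```text
(no output)
```

View pics/top0b.png

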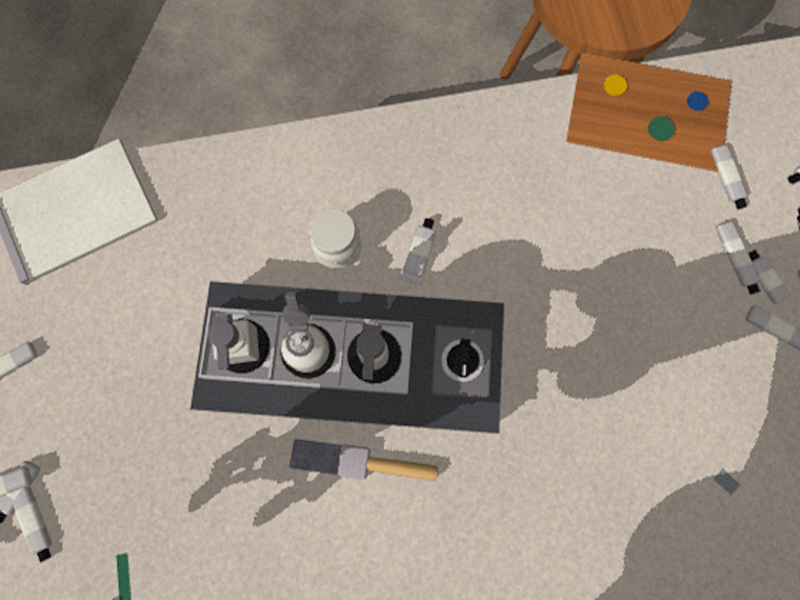

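View pics/side0b.png

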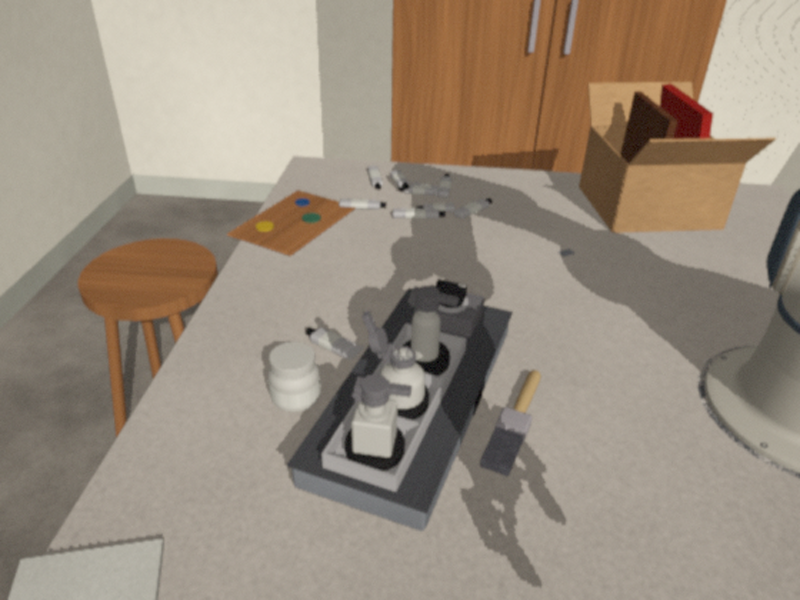

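The top view shows the square bottle leftmost (cap shut), stout in the middle (cap open, leaning back) and slim at right. The shaker's deck corners are near (210,282), (503,303), (499,432) and (192,409) in the 800x600 picture. I'll enlarge both views.

```bash
python3 - <<'E'
import cv2
i=cv2.imread('pics/top0.png')[190:310,130:360];cv2.imwrite('pics/topc.png',cv2.resize(i,None,fx=3.47,fy=3.47,interpolation=cv2.INTER_CUBIC))
i=cv2.imread('pics/side0.png')[190:370,190:370];cv2.imwrite('pics/sidec.png',cv2.resize(i,(600,600),interpolation=cv2.INTER_CUBIC))
E
```

```text
(no output)
```

View pics/topc.png

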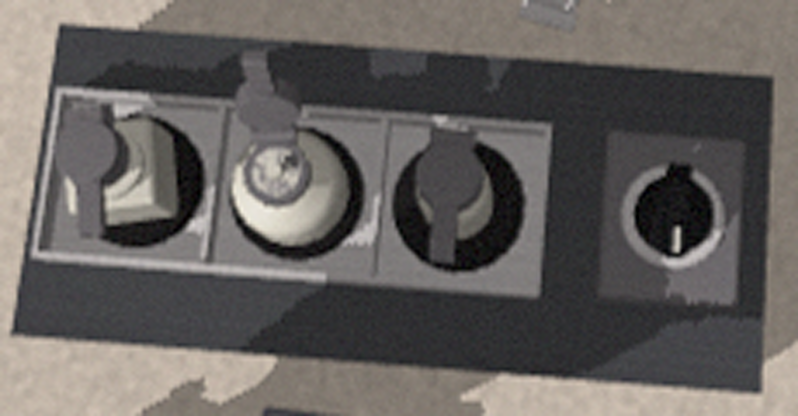

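View pics/sidec.png

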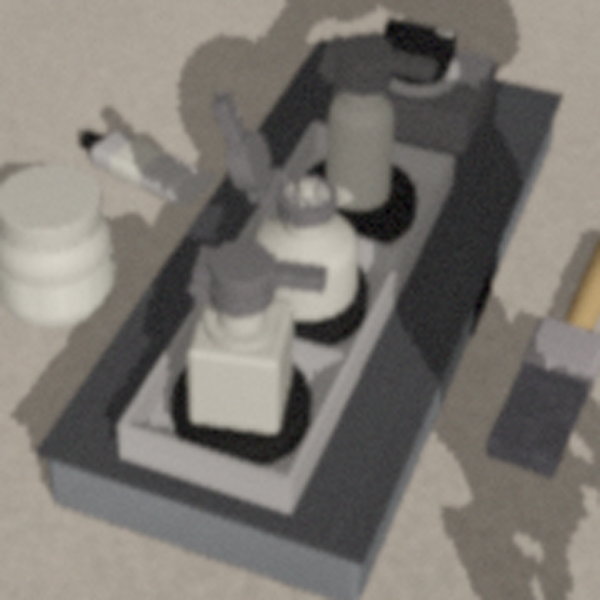

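```bash
cat > h.py <<'E'
import numpy as np,pickle
from scipy.optimize import least_squares
def rz(a):c,s=np.cos(a),np.sin(a);return np.array([[c,-s,0],[s,c,0],[0,0,1]])
def ry(a):c,s=np.cos(a),np.sin(a);return np.array([[c,0,s],[0,1,0],[-s,0,c]])
C={n:pickle.load(open(f'pics/{n}.pkl','rb')) for n in('top','side')}
def proj(n,P):
    W=np.linalg.inv(C[n]['world_from_camera']);p=W[:3,:3]@P+W[:3,3];q=C[n]['mtx']@p;return q[:2]/q[2]
NECK=dict(sq=.096,st=.082,sl=.108);YB=dict(sq=.143,st=.055,sl=-.033)
def model(p):
    x,y,yaw,bz,xo,ysq,yst,ysl,cap,kx=p[:10]
    S=lambda v:np.array([x,y,0])+rz(yaw)@np.array(v)
    P={}
    for a,X in(('b',.085),('f',-.085)):
        for b,Y in(('l',.2),('r',-.2)):P[a+b]=S([X,Y,.06])
    P['knob']=S([kx,-.147,.103])
    P['knobtop']=S([kx,-.147,.113])
    for k,yb in zip(('sq','st','sl'),(ysq,yst,ysl)):
        B=lambda v:S(np.array([xo,YB[k],bz])+rz(yb)@np.array(v))
        n=NECK[k];a=cap if k=='st' else 0
        H=lambda v:B(np.array([.019,0,n])+ry(a)@np.array(v))
        P[k+'tip']=H([-.060,0,.011 if k!='st' else .007]);P[k+'disc']=H([-.019,0,.012]);P[k+'tab']=H([-.05,0,.007])
        P[k+'neck']=B([0,0,n]);P[k+'hinge']=B([.019,0,n]);P[k+'foot']=B([0,0,0])
    return P
E
cat > fit.py <<'E'
from h import *
T=lambda u,v:(130+(u+.5)/3.47-.5,190+(v+.5)/3.47-.5)
Sd=lambda u,v:(190+(u+.5)/3.333-.5,190+(v+.5)/3.333-.5)
obs=[('top','bl',T(62,26)),('top','br',T(773,76)),('side','bl',Sd(42,455)),('side','fl',Sd(365,566)),('side','fr',Sd(560,97)),('side','br',Sd(325,42)),
('top','knob',T(677,210)),
('top','sqtip',T(88,237)),('top','sqdisc',T(88,147)),('side','sqtip',Sd(326,270)),('side','sqdisc',Sd(240,262)),
('top','sltip',T(442,262)),('top','sldisc',T(448,172)),('side','sltip',Sd(437,57)),('side','sldisc',Sd(362,55)),
('top','stneck',T(277,172)),('top','sttip',T(254,52)),('side','stneck',Sd(306,200)),('side','sttip',Sd(221,98))]
# camera calibration slack: small pixel shift per view, weakly penalised
def res(p):
    P=model(p);r=[]
    for n,k,o in obs:
        d=p[10:12] if n=='top' else p[12:14]
        r+=list(proj(n,P[k])+d-o)
    return np.array(r+list(p[10:14]/1.0))
p0=np.array([.55,0,0,.065,0,0,0,0,1.8,0,0,0,0,0])
s=least_squares(res,p0,loss='soft_l1');p=s.x;np.save('p.npy',p)
print(np.round(p,4))
r=res(p)
for (n,k,o),e in zip(obs,r[:-4].reshape(-1,2)):print(n,k,np.round(e,1))
for k,v in model(p).items():print(k,np.round(v,4))
E
python3 fit.py
```

```text
[ 5.5640e-01  7.5300e-02 -2.6070e-01  6.1700e-02  8.0000e-04  2.0790e-01
  1.2980e-01  3.8200e-02  1.9332e+00  1.8000e-03  1.6861e+00  4.9670e-01
 -1.0237e+00  3.0530e-01]
top bl [0.1 0.4]
top br [-0.6  1. ]
side bl [ 0.2 -0.4]
side fl [-0.5 -1.4]
side fr [0.1 0.3]
side br [-0.9  0.3]
top knob [-0.4 -0. ]
top sqtip [ 0.5 -1.2]
top sqdisc [-1.3  0.3]
side sqtip [0.4 1.5]
side sqdisc [0.5 0.1]
top sltip [ 0.6 -0.8]
top sldisc [ 0.1 -0.2]
side sltip [-0.2  2.4]
side sldisc [ 0.9 -1.9]
top stneck [-0.5 -0.5]
top sttip [0.2 0.3]
side stneck [ 0.3 -1.5]
side sttip [-0.2  0.2]
bl [0.6901 0.2466 0.06  ]
br [ 0.587  -0.1399  0.06  ]
fl [0.5259 0.2904 0.06  ]
fr [ 0.4228 -0.0961  0.06  ]
knob [ 0.5203 -0.0672  0.103 ]
knobtop [ 0.5203 -0.0672  0.113 ]
sqtip [0.5532 0.2154 0.1687]
sqdisc [0.5941 0.2132 0.1697]
sqtab [0.5632 0.2148 0.1647]
sqneck [0.5941 0.2132 0.1577]
sqhinge [0.6131 0.2122 0.1577]
sqfoot [0.5941 0.2132 0.0617]
sttip [0.6179 0.1221 0.1973]
stdisc [0.6081 0.1234 0.1572]
sttab [0.6143 0.1225 0.188 ]
stneck [0.5714 0.1282 0.1437]
sthinge [0.5903 0.1257 0.1437]
stfoot [0.5714 0.1282 0.0617]
sltip [0.5088 0.0522 0.1807]
sldisc [0.5488 0.0431 0.1817]
sltab [0.5185 0.05   0.1767]
slneck [0.5488 0.0431 0.1697]
slhinge [0.5673 0.039  0.1697]
slfoot [0.5488 0.0431 0.0617]
```

```bash
python3 -m jog '[1,0,0,1,0, 1,0,0,1,0, 1,0.878,-0.963,0,0.027, 1,0.878,-0.963,0,0.027, 1,0.878,-0.963,0,0.027, 1,0.878,-0.963,0,0, 1,0.878,-0.963,0,0, 1,0.878,-0.963,0,0, 1,0.878,-0.963,0,0, 1,0.878,-0.963,0,0, 1,0.878,-0.963,0,0, 1,0.878,-0.963,0,0, 1,0.878,-0.963,0,0, 1,0.878,-0.963,0,0, 1,0.878,-0.963,0,0, 1,0.878,-0.963,0,0, 1,0.878,-0.963,0,0, 1,0.878,-0.963,0,0]' 40
```

```text
clock: 1.6
position: [0.6557, 0.1158, 0.2759]
orientation: [[-0.992, 0.128, -0.001], [0.128, 0.992, 0.0], [0.001, -0.0, -1.0]]
wrist_force: [0.3, -0.1, -0.5]
gripper_width: -0.0001
finger_force: 0.0
```

```bash
python3 -m jog '[1,0,0,-0.71,0, 1,0,0,-0.71,0, 1,0,0,-0.71,0, 1,0,0,-0.71,0, 1,0,0,0,0]'; python3 -m jog '[1,-0.227,0.03,0,0, 1,-0.227,0.03,0,0, 1,-0.227,0.03,0,0, 1,-0.227,0.03,0,0, 1,-0.227,0.03,0,0]'
```

```text
clock: 2.02
position: [0.6525, 0.1172, 0.1865]
orientation: [[-0.992, 0.128, -0.007], [0.128, 0.992, -0.001], [0.007, -0.002, -1.0]]
wrist_force: [-1.0, -0.4, -0.8]
gripper_width: -0.0001
finger_force: 0.0
clock: 2.43
position: [0.6203, 0.1223, 0.1921]
orientation: [[-0.992, 0.128, 0.001], [0.128, 0.992, 0.0], [-0.001, 0.0, -1.0]]
wrist_force: [1.2, 0.3, -0.0]
gripper_width: 0.0
finger_force: 0.0
```

```bash
python3 -m jog '[1,-0.227,0.03,0,0, 1,-0.227,0.03,0,0, 1,-0.227,0.03,0,0, 1,-0.23,0.03,0,0, 1,-0.23,0.03,0,0]'; python3 -m jog '[1,-0.165,0.02,-0.1,0, 1,-0.165,0.02,-0.1,0, 1,-0.13,0.017,-0.15,0, 1,-0.13,0.017,-0.15,0, 1,-0.08,0.01,-0.18,0, 1,-0.08,0.01,-0.18,0]'
```

```text
clock: 2.85
position: [0.5859, 0.1266, 0.191]
orientation: [[-0.992, 0.128, -0.0], [0.128, 0.992, -0.0], [0.0, -0.0, -1.0]]
wrist_force: [0.1, -0.4, 0.1]
gripper_width: -0.0001
finger_force: 0.0
clock: 3.35
position: [0.5639, 0.1293, 0.1645]
orientation: [[-0.992, 0.128, -0.0], [0.128, 0.992, -0.0], [0.0, -0.0, -1.0]]
wrist_force: [0.0, 0.2, 0.3]
gripper_width: -0.0001
finger_force: 0.0
```

```bash
python3 - <<'E'
from plant import capture
import cv2,numpy as np
a=capture('side')['img'][130:340,170:380];b=capture('top')['img'][170:310,130:330]
a=cv2.resize(a,(400,400),interpolation=cv2.INTER_CUBIC);b=cv2.resize(b,(400,280),interpolation=cv2.INTER_CUBIC)
o=np.zeros((400,800,3),np.uint8);o[:,:400]=a;o[:280,400:]=b;cv2.imwrite('pics/c1.png',o)
E
```

```text
(no output)
```

View pics/c1.png

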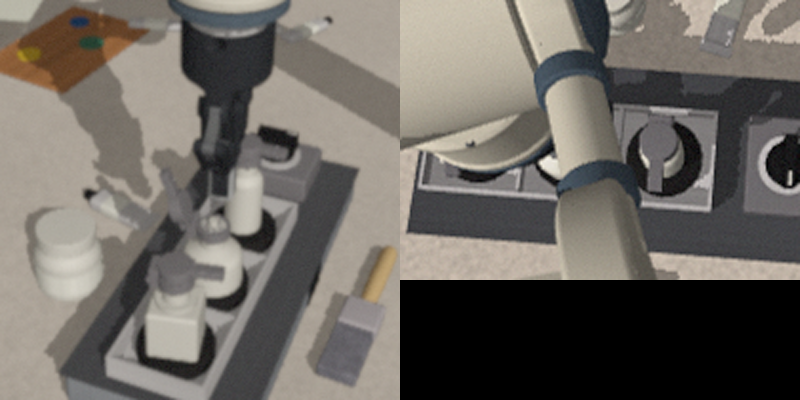

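```bash
python3 - <<'E'
from h import *
from plant import get_state,capture
s=get_state();print(s['clock'],s['position'],s['q'])
for n in C:
    print(n,proj(n,s['position']),proj(n,s['position']+[0,0,-.011]))
    c=capture(n);print(np.abs(c['world_from_camera']-C[n]['world_from_camera']).max(),np.abs(c['mtx']-C[n]['mtx']).max())
E
```

```text
3.45 [0.56325528 0.12930901 0.16399997] [ 1.22328320e-01  4.84344075e-01  1.52630345e+00  3.89384347e-05
  1.13285827e+00 -1.32015790e+00]
top [205.30081308 241.17169481] [206.43157026 242.15595301]
0.0 0.0
side [287.68651043 239.54282122] [287.50230684 244.50186425]
0.0 0.0
```

```bash
python3 - <<'E'
from plant import capture
import cv2
a=capture('side')['img'][160:285,230:350]
cv2.imwrite('pics/c2.png',cv2.resize(a,(576,600),interpolation=cv2.INTER_CUBIC))
E
```

```text
(no output)
```

View pics/c2.png

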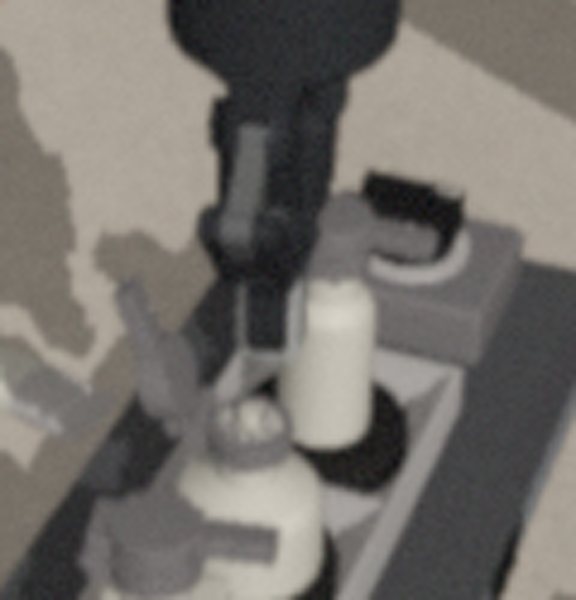

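```bash
python3 -m jog '[1,0,0,0.78,0, 1,0,0,0.78,0, 1,0,0,0.78,0, 1,0.98,-0.13,0,0, 1,0.98,-0.13,0,0, 1,0.98,-0.13,0,0, 1,0,0,-0.64,0, 1,0,0,-0.64,0, 1,0,0,-0.64,0,1,0,0,0,0, 1,-0.23,0.03,0,0, 1,-0.23,0.03,0,0, 1,-0.23,0.03,0,0]'; python3 -m jog '[1,-0.1,0.013,0,0,1,-0.1,0.013,0,0]';python3 -m jog '[1,-0.1,0.013,0,0,1,-0.1,0.013,0,0]';python3 -m jog '[1,-0.1,0.013,0,0,1,-0.1,0.013,0,0]'
python3 - <<'E'
from plant import capture
import cv2
a=capture('side')['img'][160:285,230:350]
cv2.imwrite('pics/c3.png',cv2.resize(a,(576,600),interpolation=cv2.INTER_CUBIC))
E
```

```text
clock: 4.68
position: [0.6315, 0.1206, 0.1793]
orientation: [[-0.992, 0.128, 0.002], [0.128, 0.992, 0.0], [-0.002, 0.0, -1.0]]
wrist_force: [0.1, -0.2, 0.2]
gripper_width: -0.0
finger_force: 0.0
clock: 4.85
position: [0.6268, 0.1213, 0.1801]
orientation: [[-0.992, 0.128, 0.005], [0.128, 0.992, 0.0], [-0.005, 0.001, -1.0]]
wrist_force: [7.5, -2.0, 12.6]
gripper_width: -0.0003
finger_force: 7.5
clock: 5.02
position: [0.6231, 0.1219, 0.1815]
orientation: [[-0.992, 0.128, 0.01], [0.128, 0.992, 0.0], [-0.01, 0.001, -1.0]]
wrist_force: [11.0, -3.7, 25.2]
gripper_width: 0.0001
finger_force: 13.8
clock: 5.18
position: [0.6187, 0.1226, 0.1829]
orientation: [[-0.992, 0.128, 0.014], [0.128, 0.992, 0.0], [-0.014, 0.002, -1.0]]
wrist_force: [13.2, -5.2, 36.3]
gripper_width: 0.0
finger_force: 19.6
```

View pics/c3.png

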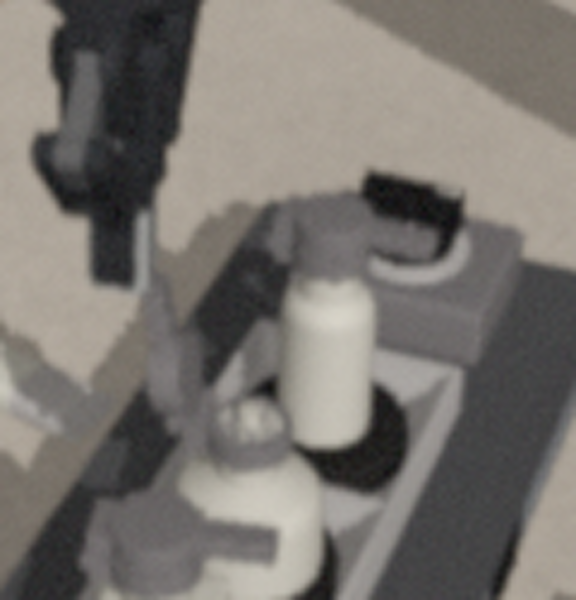

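```bash
cat >> fit.py <<'E'
print('--- with dz')
def res2(q):
    P=model(q[:14]);r=[]
    for n,k,o in obs:
        d=q[10:12] if n=='top' else q[12:14]
        r+=list(proj(n,P[k]+[0,0,q[14]])+d-o)
    return np.array(r+list(q[10:14]/1.0))
q=least_squares(res2,np.r_[p,0],loss='soft_l1').x;print(np.round(q,4))
from plant import get_state
s=get_state();print(s['position'],s['wrist_force'],s['clock'])
for X,px in((np.array([.5635,.1293,.164]),(287,233.5)),(s['position'],(255.4,219.8))):
    for dz in(-.011,.0,.011):
        print(dz,proj('side',X+[0,0,dz])+p[12:14],px)
E
python3 fit.py|sed -n '/---/,$p'
```

```text
--- with dz
[ 5.5650e-01  7.5000e-02 -2.6070e-01  6.1800e-02  8.0000e-04  2.0620e-01
  1.3060e-01  3.8200e-02  1.9336e+00  1.8000e-03  1.5624e+00  4.9590e-01
 -1.0122e+00  2.2990e-01 -5.0000e-04]
[0.61831696 0.12264617 0.18317322] [ 9.90951227 -3.7570353  32.21932138] 5.2333
-0.011 [286.33898525 244.79187272] (287, 233.5)
0.0 [286.52206952 239.83288999] (287, 233.5)
0.011 [286.70809423 234.79426302] (287, 233.5)
-0.011 [255.6042161  231.11421813] (255.4, 219.8)
0.0 [255.54240273 226.04181287] (255.4, 219.8)
0.011 [255.47959571 220.88786944] (255.4, 219.8)
```

```bash
python3 -m jog '[1,0.58,-0.075,0,0, 1,0.58,-0.075,0,0, 1,0,0,-0.35,0, 1,0,0,0,0, 1,-0.227,0.03,0,0, 1,-0.227,0.03,0,0, 1,-0.227,0.03,0,0, 1,0,0,0,0]'; python3 -m jog '[1,-0.1,0.013,0,0,1,-0.1,0.013,0,0,1,-0.1,0.013,0,0,1,-0.1,0.013,0,0]'; python3 -m jog '[1,-0.1,0.013,0,0,1,-0.1,0.013,0,0,1,-0.1,0.013,0,0,1,-0.1,0.013,0,0]'
```

```text
clock: 5.9
position: [0.626, 0.1213, 0.1678]
orientation: [[-0.992, 0.127, -0.001], [0.127, 0.992, 0.0], [0.001, -0.0, -1.0]]
wrist_force: [-0.6, 0.2, 0.5]
gripper_width: 0.0001
finger_force: 0.0
clock: 6.23
position: [0.6158, 0.1225, 0.1674]
orientation: [[-0.992, 0.128, 0.0], [0.128, 0.992, 0.0], [-0.0, 0.0, -1.0]]
wrist_force: [1.8, 0.3, 0.6]
gripper_width: -0.0003
finger_force: 0.2
clock: 6.57
position: [0.6037, 0.124, 0.1673]
orientation: [[-0.992, 0.128, 0.0], [0.128, 0.992, -0.0], [-0.0, -0.0, -1.0]]
wrist_force: [0.4, 0.4, 0.5]
gripper_width: -0.0001
finger_force: 0.3
```

```bash
python3 -m jog '[1,-0.19,0.025,0,0, 1,-0.19,0.025,0,0,1,-0.19,0.025,0,0]'; python3 -m jog '[1,-0.165,0.02,-0.1,0, 1,-0.165,0.02,-0.1,0]'; python3 -m jog '[1,-0.13,0.017,-0.15,0, 1,-0.13,0.017,-0.15,0]'; python3 -m jog '[1,-0.08,0.01,-0.15,0, 1,-0.08,0.01,-0.15,0]'
python3 - <<'E'
from h import *
from plant import capture
import cv2
p=np.load('p.npy')
a=capture('side')['img'];np.save('now.npy',a)
for ang in(0,.3,.6,.9,1.2,1.6,1.93,2.3):
    p[8]=ang;P=model(p)
    print(ang,[ (k,np.round(proj('side',P[k])+p[12:14]).astype(int)) for k in('sttip','sttab')])
g=cv2.cvtColor(a,cv2.COLOR_BGR2GRAY);print(g[216:256:2,250:310:2])
E
```

```text
clock: 6.82
position: [0.5861, 0.1263, 0.1672]
orientation: [[-0.992, 0.128, -0.0], [0.128, 0.992, -0.0], [0.0, -0.0, -1.0]]
wrist_force: [1.2, 0.4, 0.0]
gripper_width: -0.0002
finger_force: 0.2
clock: 6.98
position: [0.5764, 0.1276, 0.1612]
orientation: [[-0.992, 0.128, 0.0], [0.128, 0.992, 0.0], [-0.0, 0.0, -1.0]]
wrist_force: [0.6, 1.0, 0.4]
gripper_width: -0.0001
finger_force: 0.4
clock: 7.15
position: [0.5686, 0.1285, 0.1518]
orientation: [[-0.992, 0.128, -0.0], [0.128, 0.992, 0.0], [0.0, -0.0, -1.0]]
wrist_force: [-0.1, -0.1, 0.6]
gripper_width: 0.0001
finger_force: 0.4
clock: 7.32
position: [0.5639, 0.1291, 0.1426]
orientation: [[-0.992, 0.128, -0.001], [0.128, 0.992, -0.0], [0.001, -0.0, -1.0]]
wrist_force: [-0.8, 0.4, 1.3]
gripper_width: -0.0003
finger_force: 0.6
0 [('sttip', array([305, 249])), ('sttab', array([299, 248]))]
0.3 [('sttip', array([303, 241])), ('sttab', array([297, 241]))]
0.6 [('sttip', array([298, 233])), ('sttab', array([293, 234]))]
0.9 [('sttip', array([290, 226])), ('sttab', array([286, 229]))]
1.2 [('sttip', array([280, 221])), ('sttab', array([278, 22
[... 2002 characters left out ...]
 95  99  98 102 114 118
  121 123 142 113 107 106 100 104  99 117 145  41]
 [105 107  99  54  45  43  47  46  45  79 109 105  91  97 103 107 109 114
  121 113 117 113 113 112 113 113 111 130 137  36]
 [110 109  64  42  46  48  46  46  51  92 109 104  82  94 105 114 119 119
  118 107 110 141 151 150 150 144 137 155 118  34]
 [111  81  45  48  47  45  42  49  51 103 108 103  89  93 102 109 115 117
  113 102 115 162 181 186 192 187 181 154  64  28]
 [ 97  70  67  63  44  48  48  45  63 104 110 106  88  96 104 104 109 104
  106 111  94  99 152 164 167 160 126  67  35  29]
 [ 75  71  68  61  46  53  48  54  93 108 113 106  88  96 103 112 116 115
  114 111 121  78  39  44  50  37  35  30  29  29]]
```

```bash
for k in 1 2 3; do python3 -m jog '[1,0,0,-0.06,0,1,0,0,-0.06,0,1,0,0,0,0]'|sed -n '2p;4p'; done
```

```text
position: [0.5645, 0.129, 0.1394]
wrist_force: [0.3, 0.6, 0.0]
position: [0.5647, 0.1292, 0.1382]
wrist_force: [-12.6, -1.6, 36.3]
position: [0.5648, 0.1293, 0.1373]
wrist_force: [-29.4, -3.1, 81.7]
```

```bash
python3 -m jog '[1,0,0,0.84,0, 1,0,0,0.84,0, 1,0,0,0.84,0, 1,0,0,0.84,0, 0,-0.184,-0.817,0,-0.021, 0,-0.184,-0.817,0,-0.021, 0,-0.184,-0.817,0,0, 0,-0.184,-0.817,0,0, 0,-0.184,-0.817,0,0, 0,-0.184,-0.817,0,0, 0,-0.184,-0.817,0,0, 0,-0.184,-0.817,0,0, 0,0,0,0,0, 0,0,0,0,0]'
python3 - <<'E'
from h import *
from plant import capture
import cv2
a=cv2.resize(capture('side')['img'][180:300,230:350],(480,480),interpolation=cv2.INTER_CUBIC)
b=cv2.resize(capture('top')['img'][215:295,130:210],(320,320),interpolation=cv2.INTER_CUBIC)
o=np.zeros((480,800,3),np.uint8);o[:,:480]=a;o[:320,480:]=b;cv2.imwrite('pics/c4.png',o)
E
```

```text
clock: 9.28
position: [0.5202, -0.0681, 0.2334]
orientation: [[-0.966, 0.259, 0.0], [0.259, 0.966, -0.0], [-0.0, 0.0, -1.0]]
wrist_force: [0.2, -0.1, -0.2]
gripper_width: 0.0428
finger_force: 0.0
```

View pics/c4.png

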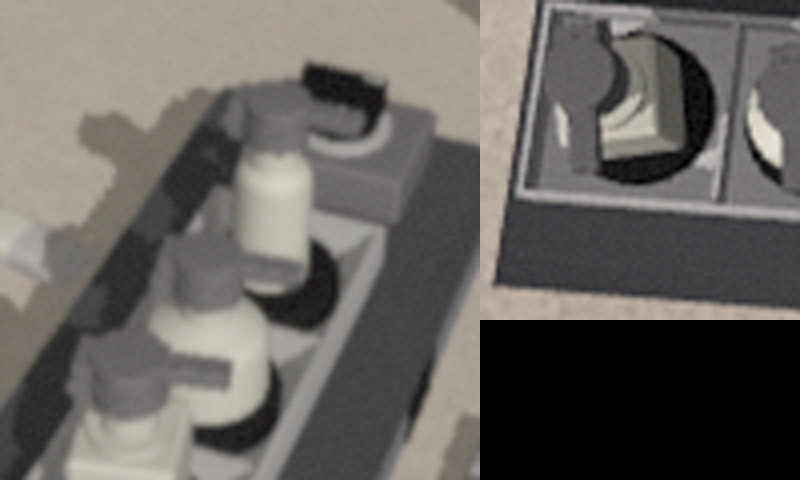

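The stout cap is shut: its tab tip is at crop (300,268), which is pixel (305,247) against a predicted (305,249) for shut. The slim and square caps are also shut. Next is the knob.

```bash
python3 -m jog '[0,0,0.03,-0.79,0, 0,0,0,-0.79,0, 0,0,0,-0.79,0, 0,0,0,-0.79,0, 0,0,0,-0.79,0, 0,0,0,-0.79,0, 0,0,0,0,0]' 60; python3 -m jog '[1,0,0,0,0, 1,0,0,0,0, 1,0,0,0,0, 1,0,0,0,0, 1,0,0,0,0, 1,0,0,0,0]' 60
```

```text
clock: 9.97
position: [0.5184, -0.0647, 0.0876]
orientation: [[-0.967, 0.256, -0.005], [0.256, 0.967, 0.001], [0.005, -0.0, -1.0]]
wrist_force: [-1.4, -0.4, -0.5]
gripper_width: 0.0429
finger_force: 0.0
clock: 10.47
position: [0.5204, -0.0682, 0.0928]
orientation: [[-0.966, 0.257, 0.001], [0.257, 0.966, -0.004], [-0.002, -0.003, -1.0]]
wrist_force: [-8.8, -23.7, 1.0]
gripper_width: 0.0105
finger_force: 60.0
```

```bash
python3 -m jog '[1,-0.02,-0.06,0,0, 1,0,0,0,0]'; python3 -m jog '[1,0,0,0,-0.034,1,0,0,0,-0.034,1,0,0,0,-0.034,1,0,0,0,-0.034,1,0,0,0,-0.034,1,0,0,0,-0.034,1,0,0,0,-0.034,1,0,0,0,-0.034,1,0,0,0,-0.034,1,0,0,0,-0.034,1,0,0,0,0]'; python3 -c "
from plant import get_state;print(get_state()['moment'])"
```

```text
clock: 10.63
position: [0.5204, -0.0684, 0.0927]
orientation: [[-0.966, 0.257, 0.002], [0.257, 0.966, -0.001], [-0.002, -0.0, -1.0]]
wrist_force: [-3.0, -6.6, 8.4]
gripper_width: 0.0102
finger_force: 61.2
clock: 11.55
position: [0.5199, -0.0692, 0.0927]
orientation: [[-0.233, 0.972, 0.001], [0.972, 0.233, -0.003], [-0.003, 0.001, -1.0]]
wrist_force: [-8.4, -16.0, 10.3]
gripper_width: 0.0108
finger_force: 61.7
[-2.71191309  1.1649299   0.0850046 ]
```

```bash
python3 -m jog '[1,-0.02,-0.03,0,-0.034,1,0,0,0,-0.034,1,0,0,0,0,1,0,0,0,0]'; python3 -c "
from plant import get_state;print(get_state()['moment'])"
```

```text
clock: 11.88
position: [0.5197, -0.0695, 0.0927]
orientation: [[-0.029, 1.0, 0.002], [1.0, 0.029, -0.002], [-0.002, 0.002, -1.0]]
wrist_force: [-5.1, -8.5, 9.8]
gripper_width: 0.01
finger_force: 61.9
[-1.42464633  0.62997972  0.56822097]
```

```bash
python3 -m jog '[1,0,0,0,-0.017,1,0,0,0,0]'; python3 -c "
from plant import get_state;print(get_state()['moment'])"
```

```text
clock: 12.05
position: [0.5196, -0.0695, 0.0927]
orientation: [[0.026, 1.0, 0.002], [1.0, -0.026, -0.002], [-0.002, 0.002, -1.0]]
wrist_force: [-5.1, -8.8, 10.0]
gripper_width: 0.0103
finger_force: 68.6
[-1.60878576  0.72273803  1.20189513]
```

```bash
python3 -m jog '[1,0,0,0,0,1,0,0,0,0,1,0,0,0,0,1,0,0,0,0,1,0,0,0,0,1,0,0,0,0,1,0,0,0,0,1,0,0,0,0,1,0,0,0,0,1,0,0,0,0,1,0,0,0,0,1,0,0,0,0,1,0,0,0,0,1,0,0,0,0,1,0,0,0,0,1,0,0,0,0,1,0,0,0,0,1,0,0,0,0,1,0,0,0,0]'; python3 -m jog '[-1,0,0,0,0,-1,0,0,0,0,-1,0,0,0,0,-1,0,0,0,0,-1,0,0,0,0,-1,0,0,0,0,-1,0,0,0,0,-1,0,0,0,0]';python3 -m jog '[-1,0,0,0.8,0,-1,0,0,0.8,0,-1,0,0,0.8,0,-1,0,0,0.8,0,-1,0,0,0.8,0,-1,0,0,0,0]'
```

```text
clock: 13.63
position: [0.5196, -0.0695, 0.0927]
orientation: [[0.023, 1.0, 0.002], [1.0, -0.023, -0.002], [-0.002, 0.002, -1.0]]
wrist_force: [-5.9, -7.7, 9.4]
gripper_width: 0.0102
finger_force: 68.0
clock: 14.3
position: [0.519, -0.0687, 0.091]
orientation: [[0.025, 1.0, -0.0], [1.0, -0.025, 0.0], [0.0, -0.0, -1.0]]
wrist_force: [-0.1, 0.1, 0.3]
gripper_width: 0.0854
finger_force: 0.0
clock: 14.8
position: [0.521, -0.0692, 0.2152]
orientation: [[0.025, 1.0, 0.006], [1.0, -0.025, -0.002], [-0.001, 0.006, -1.0]]
wrist_force: [0.8, 0.2, 0.8]
gripper_width: 0.0854
finger_force: 0.0
```

```bash
python3 -m jog '[0,0.106,0.723,0.2,0.0378, 0,0.106,0.723,0,0.0378, 0,0.106,0.723,0,0.0378, 0,0.106,0.723,0,0.0378, 0,0.106,0.723,0,0.0378, 0,0.106,0.723,0,0.0378, 0,0.106,0.723,0,0.0378, 0,0.106,0.723,0,0.0378, 0,0.106,0.723,0,0.0378, 0,0.106,0.723,0,0.0378, 0,0.106,0.723,0,0.0378, 0,0.106,0.723,0,0.0378, 0,0.106,0.723,0,0.0378, 0,0,0,0,0,0,0,0,0,0,0,0,0,0,0]' 30
python3 - <<'E'
from h import *
from plant import capture,get_state
import cv2
print(get_state()['position'])
a=cv2.resize(capture('side')['img'][170:310,210:350],(480,480),interpolation=cv2.INTER_CUBIC)
b=cv2.resize(capture('top')['img'][190:310,270:370],(320,384),interpolation=cv2.INTER_CUBIC)
o=np.zeros((480,800,3),np.uint8);o[:,:480]=a;o[:384,480:]=b;cv2.imwrite('pics/c5.png',o)
E
```

```text
clock: 16.13
position: [0.5601, 0.2128, 0.2167]
orientation: [[-0.999, 0.053, -0.001], [0.053, 0.999, -0.0], [0.001, -0.0, -1.0]]
wrist_force: [-0.5, -0.4, 0.1]
gripper_width: 0.0426
finger_force: 0.0
[0.56008738 0.21277507 0.21668132]
```

View pics/c5.png

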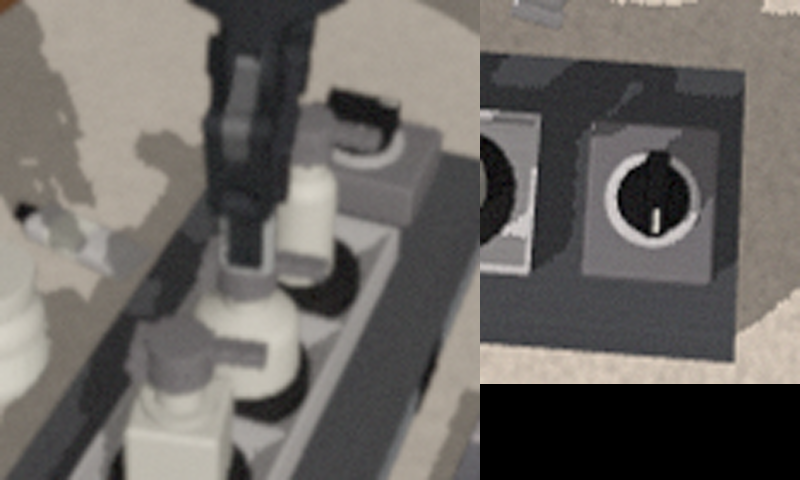

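The knob is back at rest, its white mark at (655,220) as before. The fingers hang above the square tab, whose tip is at (265,352).

```bash
python3 -m jog '[0,0,0,-0.86,0, 0,0,0,-0.86,0, 0,0,0,-0.86,0,0,0,0,0,0]' 30;  python3 -m jog '[1,0,0,0,0, 1,0,0,0,0, 1,0,0,0,0, 1,0,0,0,0, 1,0,0,0,0]' 30
```

```text
clock: 16.57
position: [0.5579, 0.2116, 0.1356]
orientation: [[-0.999, 0.054, -0.006], [0.054, 0.999, -0.002], [0.006, -0.002, -1.0]]
wrist_force: [-1.0, -0.1, -1.4]
gripper_width: 0.0429
finger_force: 0.0
clock: 16.98
position: [0.5613, 0.2133, 0.1412]
orientation: [[-0.999, 0.052, 0.003], [0.052, 0.999, 0.001], [-0.003, 0.001, -1.0]]
wrist_force: [0.2, -1.3, 7.0]
gripper_width: 0.0109
finger_force: 33.0
```

```bash
python3 -m jog '[1,0.05,-0.003,0.22,0, 1,0.076,-0.004,0.219,0, 1,0.1,-0.005,0.21,0,1,0,0,0,0]'; python3 -m jog '[1,0.13,-0.007,0.19,0, 1,0.156,-0.008,0.172,0, 1,0.18,-0.009,0.15,0,1,0,0,0,0]'
```

```text
clock: 17.32
position: [0.5678, 0.2129, 0.1606]
orientation: [[-0.999, 0.052, 0.001], [0.052, 0.999, 0.0], [-0.001, 0.0, -1.0]]
wrist_force: [-0.8, 0.6, -3.3]
gripper_width: 0.011
finger_force: 30.5
clock: 17.65
position: [0.5821, 0.2121, 0.1755]
orientation: [[-0.999, 0.052, 0.001], [0.052, 0.999, 0.0], [-0.001, 0.0, -1.0]]
wrist_force: [-5.0, 0.4, 1.6]
gripper_width: 0.011
finger_force: 30.0
```

```bash
python3 -m jog '[1,0.205,-0.011,0.12,0, 1,0.21,-0.011,0.098,0, 1,0.215,-0.011,0.07,0,1,0,0,0,0]'; python3 -m jog '[1,0.214,-0.011,0.03,0, 1,0.214,-0.011,0.011,0, 1,0.214,-0.011,-0.01,0,1,0,0,0,0]';  python3 -m jog '[1,0.19,-0.01,-0.04,0, 1,0.182,-0.01,-0.057,0, 1,0.175,-0.01,-0.07,0,1,0,0,0,0]'
```

```text
clock: 17.98
position: [0.6009, 0.2111, 0.1836]
orientation: [[-0.999, 0.052, 0.001], [0.052, 0.999, 0.0], [-0.001, 0.0, -1.0]]
wrist_force: [-4.4, 1.8, 2.9]
gripper_width: 0.0109
finger_force: 29.8
clock: 18.32
position: [0.6203, 0.2101, 0.1844]
orientation: [[-0.999, 0.052, 0.001], [0.052, 0.999, 0.0], [-0.001, 0.0, -1.0]]
wrist_force: [-4.3, 1.4, 6.2]
gripper_width: 0.0107
finger_force: 29.2
clock: 18.65
position: [0.6368, 0.209, 0.1789]
orientation: [[-0.999, 0.052, 0.001], [0.052, 0.999, -0.0], [-0.001, -0.0, -1.0]]
wrist_force: [0.4, 0.3, -0.3]
gripper_width: 0.0002
finger_force: 0.0
```

```bash
python3 -m jog '[1,0,0,1,0,1,0,0,1,0,1,0,0,1,0, 1,-0.713,0.04,0,0, 1,-0.713,0.04,0,0, 1,-0.713,0.04,0,0, 1,0,0,0,0]'; python3 -m jog '[1,0,0,-0.775,0,1,0,0,-0.775,0,1,0,0,-0.775,0,1,0,0,-0.775,0,1,0,0,0,0]';  python3 -m jog '[1,0.19,-0.01,0,0, 1,0.19,-0.01,0,0, 1,0.19,-0.01,0,0,1,0.19,-0.01,0,0]';  python3 -m jog '[1,0.19,-0.01,0,0, 1,0.19,-0.01,0,0]';  python3 -m jog '[1,0.19,-0.01,0,0, 1,0.19,-0.01,0,0]'
```

```text
clock: 19.23
position: [0.5682, 0.213, 0.2695]
orientation: [[-0.999, 0.051, -0.001], [0.051, 0.999, -0.0], [0.001, -0.0, -1.0]]
wrist_force: [0.9, 0.0, 1.0]
gripper_width: 0.0002
finger_force: 0.0
clock: 19.65
position: [0.5694, 0.2121, 0.172]
orientation: [[-0.999, 0.052, -0.006], [0.052, 0.999, -0.002], [0.006, -0.002, -1.0]]
wrist_force: [-1.3, -0.2, -0.3]
gripper_width: -0.0002
finger_force: 0.0
clock: 19.98
position: [0.5959, 0.2117, 0.1775]
orientation: [[-0.999, 0.052, 0.003], [0.052, 0.999, 0.001], [-0.002, 0.001, -1.0]]
wrist_force: [-0.7, 0.1, -0.8]
gripper_width: -0.0002
finger_force: 0.0
clock: 20.15
position: [0.6067, 0.211, 0.1767]
orientation: [[-0.999, 0.052, 0.001], [0.052, 0.999, 0.0], [-0.001, 0.0, -1.0]]
wrist_force: [-0.6, -0.5, 0.7]
gripper_width: 0.0001
finger_force: 0.3
clock: 20.32
position: [0.6176, 0.2104, 0.1761]
orientation: [[-0.999, 0.052, -0.0], [0.052, 0.999, -0.0], [0.0, -0.0, -1.0]]
wrist_force: [-1.2, 0.2, -0.2]
gripper_width: -0.0003
finger_force: 0.3
```

```bash
python3 -m jog '[1,0.1,-0.005,0,0, 1,0.1,-0.005,0,0,1,0,0,0,0]'; python3 -m jog '[1,-0.5,0.03,0,0,1,-0.5,0.03,0,0,1,-0.5,0.03,0,0,1,0,0,1,0,1,0,0,1,0,1,0,0,1,0,1,-1,0,1,0,1,-1,0,1,0,1,-1,0,0,0,1,-1,0,0,0,1,-1,0,0,0,1,0,0,0,0,1,0,0,0,0]' | head -2
python3 - <<'E'
from h import *
from plant import capture,get_state
import cv2
a=cv2.resize(capture('side')['img'][180:320,210:350],(480,480),interpolation=cv2.INTER_CUBIC)
b=cv2.resize(capture('top')['img'][140:340,120:320],(320,320),interpolation=cv2.INTER_CUBIC)
o=np.zeros((480,800,3),np.uint8);o[:,:480]=a;o[:320,480:]=b;cv2.imwrite('pics/c6.png',o)
E
```

```text
clock: 20.57
position: [0.6236, 0.2101, 0.176]
orientation: [[-0.999, 0.052, 0.0], [0.052, 0.999, 0.0], [-0.0, 0.0, -1.0]]
wrist_force: [0.1, 0.6, -0.1]
gripper_width: -0.0003
finger_force: 0.0
clock: 21.65
position: [0.4279, 0.2129, 0.3256]
```

View pics/c6.png

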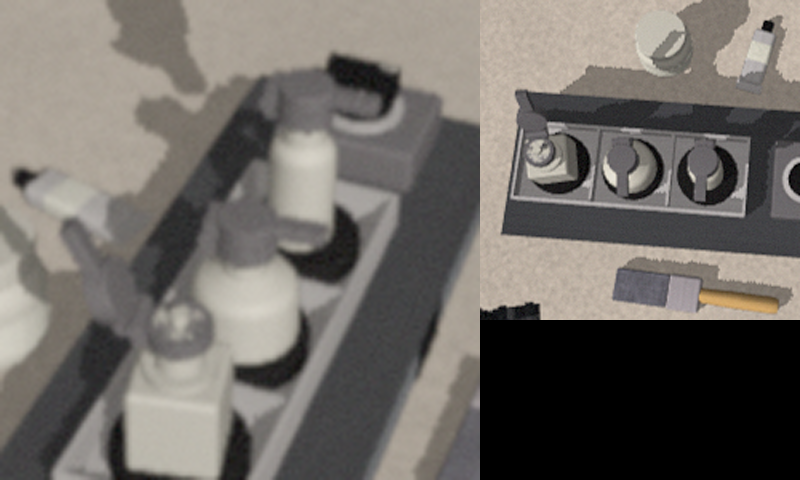

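The square cap leans well back: its tab tip is at (72,230), behind its hinge at about (130,325). The stout and slim caps are shut, the knob is at rest, and the tub, brush and tube haven't moved. The arm is clear, so I'm handing in.

```bash
python3 -c "
from plant import finish_job;print(finish_job())"
```

```text
the job is handed in; nothing more can be done
None
```

I handed the job in at about 22 s: the stout cap is pressed shut, the knob was held at its stop for about 2 s and sprang back, the square cap leans back past upright, and the slim bottle, tub, brush and tube look undisturbed in the last pictures.

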